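# Unlatch and push off the terminal cover

### The arm

A 6-joint arm with a two-finger parallel gripper is mounted at the origin on a cart in front of the work surface, level with it; the furniture and walls round the work are solid. World frame = base frame: x ahead of the robot, y to its left, z up, the work surface at z = 0. Lengths are in m, angles in degrees, forces in N, time in s.
With the tool pointing down it reaches from about 0.375 to 0.9 m from the base axis. Payload 3.1 kg.
Tool frame: the origin (TCP) lies midway between the tips of the shut fingers; the grasp point (between the pads) lies 19 mm behind it; x points along the fingers, z is the direction in which the jaws open and shut, and the axes are right-handed (so a half turn about x gives the same grasp; the last joint's range is limited). The gripper opens to 87 mm and grips with 3 to 60 N. Pads are 19 mm wide; open, the fingers measure 117 mm over their backs; the gripper's body (75 mm by 190 mm) begins 51 mm behind the grasp point.
Start: joints at [59.502, 30.224, 82.088, -0, 67.689, -10.227], TCP at [0.216, 0.586, 0.223] pointing down, gripper open.
Joint ranges: [-176.69, 176.69], [-43.24, 126.21], [12.49, 139.97], [-82, 262], [0, 151.66], [-163.58, 163.58]. Speed limits (degrees/s): [159.86, 159.86, 180, 180, 180, 180].

### API

Orientations are given as a 3x3 rotation matrix whose columns are the frame's x, y, z axes.
In Python, from rig import * gives the robot as it stands.
- The arm moves only by the tool play_rows, never from a script. Its argument "rows" is a list that holds one entry, the list of rows, each a list of 7 numbers: the shift along the tool's x, y, z in m, then the turn, a rotation vector about the tool's x, y, z in degrees, then the finger opening in m, from 0 to 0.087. A call has 1 to 12 rows; each row is the pose to reach, as a shift and turn from the pose commanded when the call began, along the tool's axes at that moment; what a row does not reach only later rows make up. A row lasts 1/10 s, in which the tool goes at most 50 mm and 8.59 degrees, less where a joint would pass 70% of its speed; a pose out of reach is approached as far as the arm can. A call with a gripper value outside its range is refused whole. The fingers move at their own pace and stop on an object; the grip force is fixed at half the most. Time passes only in rows, so rows that repeat a pose let the fingers close. It gives the time, the measured TCP pose, the force and the opening at its end, in the units of the state.
- read_state(): the state, without advancing time (a new reading comes with each control period).
- capture(name): name is "scene" or "top" or "wrist"; returns a dict with "pixels" (420x560x3 uint8, red, green, blue), "intrinsics" (3x3 intrinsics, pixels), "rvec" (rotation vector, rad) and "tvec" (3), from world to camera coordinates, as OpenCV has them. Camera axes: x right, y down, z forward; pixel columns grow to the right and rows downward; lengths in m; the calibration is good to about 2 mm. A picture is of the moment at which its call begins. There is no depth.
- hand_in(): hands the job in, once; it reports no verdict.
Trained networks look in the newest picture that a camera, given by its name, has taken for a name from the list of things; names that differ only in an ending like _2 or _b are one class to them, and where a whole thing is asked for, a point or a joint stands for the part that bears it (a point fixed in the world has none). Each returns a list of dicts, best first, with "p" (0 to 1); they miss things now and then, are a little off and sometimes report something else, mostly with a low value. They report only what shows in the picture. A call takes as long as a camera call. They do not tell look-alikes from the thing itself.
- trace(camera, target): "mask" (420x560 bool, what is visible of it) and "at" ([column, row] in pixels, amid what is visible of it).
The state is a dict: "time_s": time; "joint_positions": joint angles; "qvel": joint speeds; "tau": joint torques, N m; "position": TCP position; "tcp_rot": TCP orientation; "force": force on the tool from outside, world axes, zero at the start; "moment": the same for the moment, N m; "opening": opening from 0.0 (shut) to 1.0 (fully open).
Only numpy, scipy, OpenCV 4.12 (cv2) and the standard library are available. Lean on these libraries where they do the work, as an engineer would, in place of code of your own. Each camera call takes 0.05 s, during which the arm holds its last target.

### The job

Uncover the screw terminals of the grey splitter box on the bench: press its orange snap tab in and, keeping it in with the fingertip, push the smoky terminal cover by its thumb bar away from the tab until it is completely out of its grooves and the whole terminal bay lies open. Leave the cover lying flat on the plain part of the box's top; it is only pushed, never lifted, and the screwdriver, the jar and the screw dish beside the box are left where they are.

Things in the scene. Friction and masses are not known exactly. Their poses are not given: they have to be found in the camera images.
- splitter: Light grey box fixed to the bench, 236 x 112 x 40 mm (x, y, z), switch panel on its +y side; origin at the centre of its underside, z up. Its flat top, the deck, is 40 mm up. The orange tab is near the -x end; the cover is pushed lengthwise towards +x, onto the bare deck that runs from x = +14 to +118 mm.
- terminal_bay (a point): Centre of the terminal bay, at deck height, axes as the box: an opening from x = -34 to +10 mm of the box, 62 mm wide, screws just below the deck. Two lipped grooves, x = -56 to +14 mm of the box, hold the cover's side edges; the lips begin 37 mm either side of the centre line and stand 10.5 mm above the deck.
- release_tab (a joint): The orange tab's hinge, rad: 0 = up, latched; 0.15 = pressed down to its stop; the cover is free from 0.09. The pin is 35 mm from the pad's middle on the -x side, in bearings 10 mm tall. It springs back when let go: at the pad's middle about 2.5 N starts it, 7 N holds it at the stop.
- tab_catch (a point): Top of the catch on the tab's +x end, 18 mm wide, 6 mm long. At rest it stands 5 mm above the deck in a window of the cover just ahead of the thumb bar and stops the bar; pressed in it is below the deck. Once the cover has moved 16 mm the bar is past it and the tab need no longer be held.
- tab_pad (a point): Middle of the top of the tab's ribbed thumb pad, 28 mm wide (across the push) and 26 mm long, on the box's centre line at x = -73 mm of the box. It is 7 mm above the deck at rest, 2 mm when fully in (then level). Its +x end is 4 mm short of the thumb bar. The axes turn with the tab.
- terminal_cover: Loose smoky translucent cover, 78 x 84 x 5 mm (x, y, z), 70 g; origin at the centre of its underside. Seated, its axes are the box's and its origin is 17 mm to the -x side of the box's origin, at deck height; with 1.5 mm of play under the lips it can only slide. It is out of the grooves after a push of 70 mm, when its -x edge is at x = +14 mm of the box.
- bar_face (a point): Middle of the face of the cover's thumb bar that looks to the tab, at the cover's -x edge, 8 mm above its underside; axes as the cover. The bar is 60 mm wide across the push, 8 mm thick, 16 mm tall from the underside; a fingertip held just above the deck pushes it squarely.
- screwdriver: Loose green precision screwdriver, 164 x 13 x 12 mm, lying on the teal mat beyond the box's +x end; origin under its middle, x along it.
- flux_jar: Loose small white jar with a red screw cap, 37 mm across, 46 mm tall, standing off the box's -x (tab) end; origin at the centre of its underside.
- screw_tray: Loose round metal dish with screws, 71 mm across, 17 mm tall, standing off the box's -x (tab) end; origin at the centre of its underside.
Mind the look-alikes: they are no part of the job. Leave any purple or red look-alike of the terminal_cover alone.

How it is judged:
By the outcome, as a careful person would: the job done as asked, in the order asked, and still so for the second after the job is handed in, with the robot touching nothing.
It also fails if it takes over 32 s, if anything falls off the work surface, if the arm or the gripper's body presses on something with over 40 N, if the wrist force passes 120 N, or if a joint passes its speed limit or range.

## Working session

There is one attempt and no reset: what is moved stays moved. The work goes in short steps, Python scripts to look and compute and a tool call to move; the robot and the scene stay as the last step left them, time stands still between calls to the robot, and variables do not carry over. Pictures are saved under pics/ and viewed, and the job is handed in when it is done.

Besides the shell and the picture viewer there is one more tool, called after "Request:" by a JSON object that holds its "fn" and its "kwargs", one argument or row to a line. play_rows: Moves the arm, as the interface text tells. Its arguments: {"type":"object","properties":{"rows":{"type":"array"}},"required":["rows"]}

```bash
mkdir -p pics
cat > h.py <<'E'
from rig import *
import numpy as np, cv2
def snap(n,f):
    c=capture(n); cv2.imwrite('pics/'+f,c['pixels'][:,:,::-1]); return c
E
python3 - <<'E'
from h import *
s=read_state(); print(s['time_s'],s['position'],np.round(s['tcp_rot'],3),s['opening'])
import pickle
d={}
for n in ['scene','top','wrist']:
    d[n]=snap(n,n+'0.png'); c=d[n]
    R=cv2.Rodrigues(np.array(c['rvec']))[0]; print(n,-R.T@np.array(c['tvec']).ravel(), np.array(c['intrinsics'])[0,0])
    for t in ['splitter','release_tab','terminal_cover','screwdriver','flux_jar','screw_tray','tab_pad','bar_face']:
        try: print(t,[(round(r['p'],2),np.round(r['at']),r['mask'].sum()) for r in trace(n,t)])
        except Exception as e: print(t,e)
pickle.dump(d,open('d.pkl','wb'))
E
```

```text
0.0 [0.2161367  0.58566978 0.22156878] [[-0.001 -0.938  0.346]
 [-0.002  0.346  0.938]
 [-1.     0.    -0.002]] 0.9985970831880349
scene [-0.15913906 -0.26611102  0.95893335] 515.6142034199908
splitter [(0.74, array([215., 197.]), np.int64(3666)), (0.36, array([227., 188.]), np.int64(856))]
release_tab [(0.57, array([244., 203.]), np.int64(257)), (0.53, array([217., 196.]), np.int64(3708)), (0.21, array([283., 221.]), np.int64(670))]
terminal_cover [(0.84, array([347., 229.]), np.int64(1094)), (0.74, array([226., 189.]), np.int64(792)), (0.63, array([418., 295.]), np.int64(1409))]
screwdriver [(0.57, array([161., 168.]), np.int64(175))]
flux_jar [(0.63, array([257., 232.]), np.int64(275))]
screw_tray [(0.67, array([285., 221.]), np.int64(630))]
tab_pad [(0.52, array([245., 203.]), np.int64(212))]
bar_face [(0.95, array([347., 230.]), np.int64(1064)), (0.87, array([227., 188.]), np.int64(850))]
top [0.35450829 0.1071419  1.15678428] 432.40847796652685
splitter [(0.76, array([206., 223.]), np.int64(3201))]
release_tab [(0.83, array([245., 223.]), np.int64(224))]
terminal_cover [(0.81, array([332., 198.]), np.int64(886)), (0.73, array([220., 222.]), np.int64(794)), (0.72, array([406., 222.]), np.int64(894))]
screwdriver [(0.76, array([149., 225.]), np.int64(94)), (0.41, array([275., 242.]), np.int64(154))]
flux_jar [(0.63, array([275., 240.]), np.int64(179)), (0.4, array([246., 225.]), np.int64(214))]
screw_tray [(0.64, array([284., 220.]), np.int64(586))]
tab_pad [(0.56, array([248., 226.]), np.int64(238))]
bar_face [(0.89, array([222., 220.]), np.int64(908)), (0.82, array([408., 223.]), np.int64(908)), (0.75, array([332., 194.]), np.int64(882))]
wrist [0.15485996 0.61027398 0.38535228] 351.3071177982604
splitter []
release_tab []
terminal_cover []
screwdriver []
flux_jar []
screw_tray []
tab_pad []
bar_face []
```

Run:
```python
import cv2
a=cv2.imread('pics/top0.png');cv2.imwrite('pics/topc.png',cv2.resize(a[170:280,110:320],None,fx=3.8,fy=3.8,interpolation=cv2.INTER_CUBIC))
a=cv2.imread('pics/scene0.png');cv2.imwrite('pics/scenec.png',cv2.resize(a[130:270,130:330],None,fx=4,fy=4,interpolation=cv2.INTER_CUBIC))
```

```text
(no output)
```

View pics/top0.png

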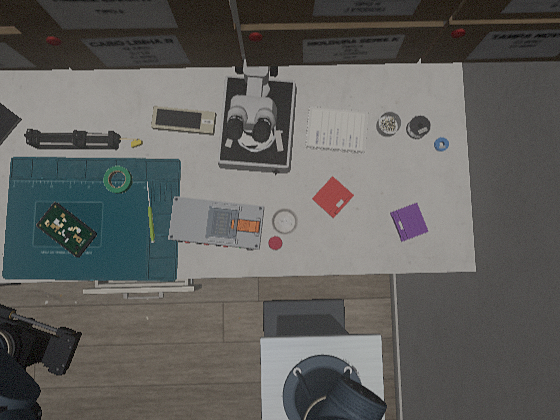

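View pics/topc.png

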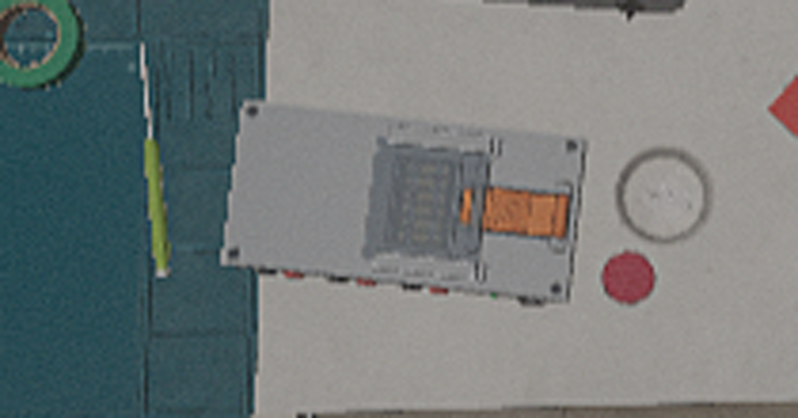

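View pics/scenec.png

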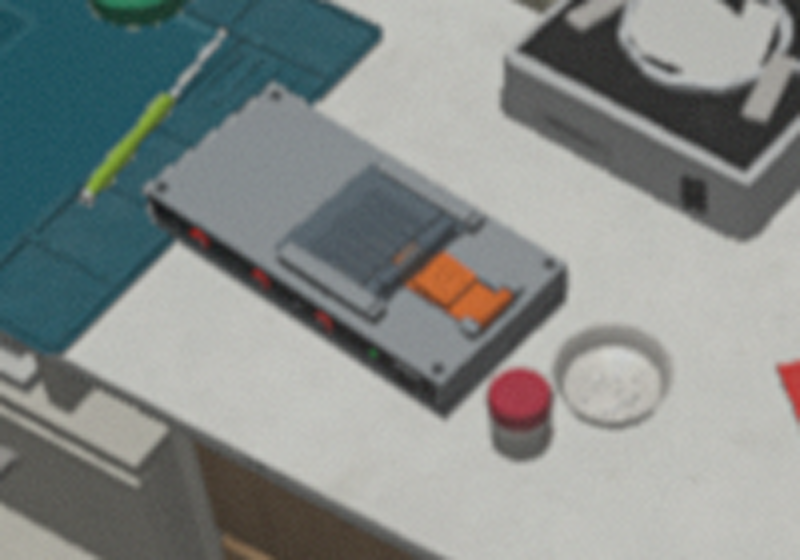

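The top crop shows the grey box with +x pointing left and the switches (+y) at the bottom. The seated cover is at about (222,222) full-frame, the tab at (245,225), the dish at (284,220) and the jar at (275,241). The red and purple squares are decoys. I'll fit the box pose next.

```bash
cat > fit.py <<'E'
from h import *
import pickle
from scipy.optimize import least_squares
d=pickle.load(open('d.pkl','rb'))
def proj(c,P): return cv2.projectPoints(np.array(P,float).reshape(-1,1,3),np.array(c['rvec'],float),np.array(c['tvec'],float),np.array(c['intrinsics'],float),None)[0].reshape(-1,2)
def ray(c,uv,z):
    R=cv2.Rodrigues(np.array(c['rvec']))[0]; C=-R.T@np.array(c['tvec']).ravel()
    r=R.T@np.linalg.inv(np.array(c['intrinsics']))@np.array([uv[0],uv[1],1]); return C+r*(z-C[2])/r[2]
def box(p,P):
    P=np.array(P,float).reshape(-1,3); c,s=np.cos(p[2]),np.sin(p[2])
    return P@np.array([[c,s,0],[-s,c,0],[0,0,1]])+[p[0],p[1],0]
E
cat > fit1.py <<'E'
from fit import *
K=np.array([[118,-56,40],[118,56,40],[-118,-56,40],[-118,56,40]])/1e3
obs={'top':np.array([[241,100],[222,264],[588,141],[570,301]])/3.8+[110,170],
'scene':np.array([[275,85],[148,187],[567,266],[443,384]])/4+[130,130]}
for S in (['top'],['scene'],['top','scene']):
    f=lambda p:np.concatenate([(proj(d[n],box(p,K))-obs[n]).ravel() for n in S])
    r=least_squares(f,[0.15,.5,1.5]); print(S,r.x,np.degrees(r.x[2]),np.round(r.fun,1))
p=r.x; np.save('p.npy',p)
print('pad',box(p,[-.073,0,.047]),'bar',box(p,[-.056,0,.048]))
for n,uv,z in (('top',[284.5,220.5],.017),('top',[275,242.5],.046),('scene',[259.5,229.5],.046)): print(n,ray(d[n],uv,z), (ray(d[n],uv,z)-[p[0],p[1],0]))
# overlay
for n in ('top','scene'):
    a=d[n]['pixels'][:,:,::-1].copy(); x0,y0=(110,170) if n=='top' else (130,130)
    a=cv2.resize(a[y0:y0+140,x0:x0+200],None,fx=4,fy=4,interpolation=cv2.INTER_CUBIC)
    def poly(Q,col):
        q=((proj(d[n],box(p,np.array(Q)/1e3))-[x0,y0])*4+1.5).astype(int); cv2.polylines(a,[q],True,col,1)
    poly([[118,-56,40],[118,56,40],[-118,56,40],[-118,-56,40]],(0,255,0))
    poly([[-60,-14,47],[-60,14,47],[-86,14,47],[-86,-14,47]],(255,0,0))
    poly([[-56,-30,56],[-56,30,56],[-48,30,56],[-48,-30,56]],(0,0,255))
    cv2.imwrite(f'pics/ov_{n}.png',a)
E
python3 fit1.py
```

```text
['top'] [0.4482999  0.26446641 1.43780503] 82.38016006376637 [ 0.8  0.3  0.  -0.  -0.3 -0.6 -0.5  0.3]
['scene'] [0.4528209  0.26327927 1.43424203] 82.17601523486864 [ 0.3 -0.4 -0.6  0.2  0.6 -0.4 -0.3  0.4]
['top', 'scene'] [0.45049948 0.26358935 1.43647548] 82.30398262051612 [ 1.2 -0.6  0.4 -0.9  0.  -1.4 -0.2 -0.5 -0.5  0.2 -1.3  0.9 -0.   0.1
 -0.8  1. ]
pad [[0.44072352 0.1912469  0.047     ]] bar [[0.44300011 0.20809377 0.048     ]]
top [0.45247435 0.08835717 0.017     ] [ 0.00197487 -0.17523219  0.017     ]
top [0.39392108 0.11459797 0.046     ] [-0.0565784  -0.14899138  0.046     ]
scene [0.39211649 0.11084801 0.046     ] [-0.05838299 -0.15274134  0.046     ]
```

View pics/ov_top.png

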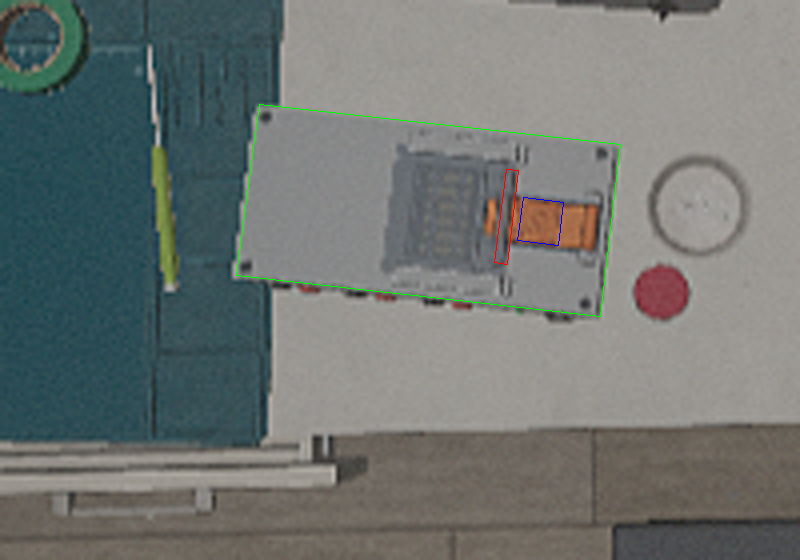

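View pics/ov_scene.png

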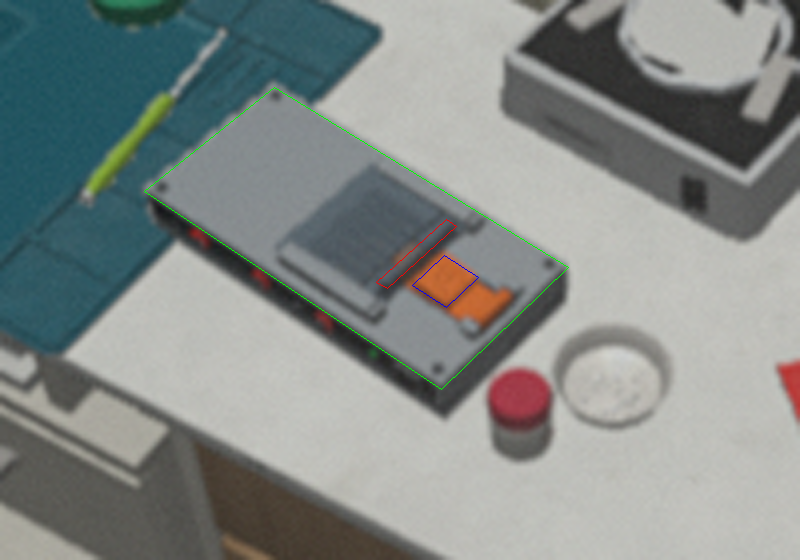

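The overlay of the fitted pose matches in both views to within about 1 px. Next is a hover with shut fingers over the pad, jaw axis along the push.

```bash
cat > go.py <<'E'
from fit import *
from scipy.spatial.transform import Rotation as Ro
def want(bx,by,bz,p=None,yaw=None):
    # shift/turn in tool frame to bring TCP to box coords (mm), jaw z along box x
    p=np.load('p.npy') if p is None else p
    s=read_state(); R=np.array(s['tcp_rot']); x=np.array(s['position'])
    t=box(p,[bx/1e3,by/1e3,bz/1e3])[0]
    z=np.array([np.cos(p[2]),np.sin(p[2]),0]); X=np.array([0,0,-1.]); G=np.stack([X,np.cross(z,X),z],1)
    print('t',s['time_s'],'target',t,'shift',np.round(R.T@(t-x),4),'turn',np.round(Ro.from_matrix(R.T@G).as_rotvec(degrees=True),2),'F',np.round(s['force'],1),'open',s['opening'])
    c,sn=np.cos(p[2]),np.sin(p[2]); dd=x-[p[0],p[1],0]; print('now box mm',np.round(1e3*np.array([c*dd[0]+sn*dd[1],-sn*dd[0]+c*dd[1],dd[2]]),1))
E
python3 -c "
from go import *
want(-76,0,120)"
```

```text
t 1.35 target [0.44032176 0.18827392 0.12      ] shift [ 0.1026 -0.3478 -0.2958] turn [-12.57  -0.     0.  ] F [-1.3 -0.1 -0.4] open 1.0009751827074023
now box mm [288.4 275.1 222.5]
```

Request:
{"fn": "play_rows", "kwargs": {
  "rows": [
    [[0.0,-0.03,-0.025,-1,0,0,0.0],[0.01,-0.065,-0.055,-3,0,0,0.0],[0.02,-0.1,-0.085,-5,0,0,0.0],[0.03,-0.14,-0.12,-7,0,0,0.0],[0.045,-0.18,-0.155,-9,0,0,0.0],[0.06,-0.22,-0.19,-11,0,0,0.0],[0.07,-0.26,-0.225,-12.57,0,0,0.0],[0.085,-0.3,-0.255,-12.57,0,0,0.0],[0.1026,-0.33,-0.28,-12.57,0,0,0.0],[0.1026,-0.3478,-0.2958,-12.57,0,0,0.0],[0.1026,-0.3478,-0.2958,-12.57,0,0,0.0]]
  ]
}}

```text
time_s: 2.45
position: [0.4432, 0.1849, 0.1193]
tcp_rot: [[0.001, -0.99, 0.14], [-0.001, 0.14, 0.99], [-1.0, -0.001, -0.0]]
force: [-0.2, 1.3, 1.1]
opening: 0.081
```

Run:
```python
from go import *
c=snap('wrist','w1.png'); pickle.dump(c,open('w1.pkl','wb'))
want(-76,0,120)
p=np.load('p.npy')
a=cv2.imread('pics/w1.png')
def poly(Q,col):
    q=proj(c,box(p,np.array(Q)/1e3)).astype(int); cv2.polylines(a,[q],True,col,1)
poly([[118,-56,40],[118,56,40],[-118,56,40],[-118,-56,40]],(0,255,0))
poly([[-60,-14,47],[-60,14,47],[-86,14,47],[-86,-14,47]],(255,0,0))
poly([[-56,-30,56],[-56,30,56],[-48,30,56],[-48,-30,56]],(0,0,255))
cv2.imwrite('pics/w1o.png',a)
```

```text
t 2.5 target [0.44032176 0.18827392 0.12      ] shift [-0.0003  0.0016  0.0015] turn [-0.28  0.    0.01] F [-0.5  0.3  0.7] open 0.04900919796600603
now box mm [-77.5  -1.6 119.7]
```

View pics/w1.png

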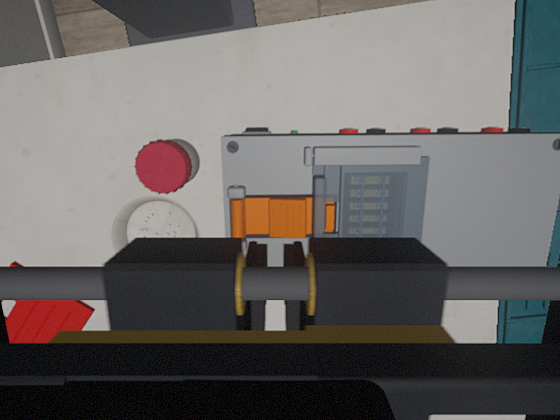

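View pics/w1o.png

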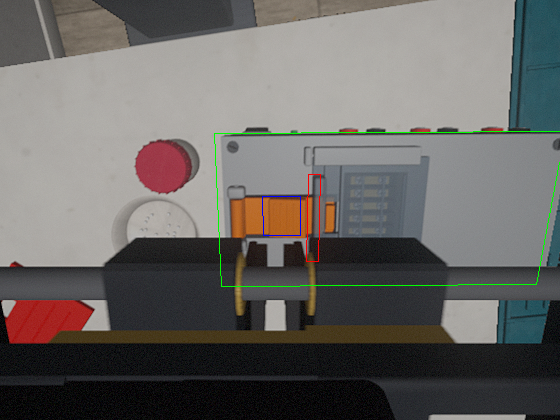

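Request:
{"fn": "play_rows", "kwargs": {
  "rows": [
    [[0.015,0,0,0,0,0,0.0],[0.035,0,0,0,0,0,0.0],[0.05,0,0,0,0,0,0.0],[0.05,0,0,0,0,0,0.0],[0.05,0,0,0,0,0,0.0],[0.05,0,0,0,0,0,0.0]]
  ]
}}

```text
time_s: 3.1
position: [0.4406, 0.189, 0.0708]
tcp_rot: [[0.002, -0.991, 0.133], [0.0, 0.133, 0.991], [-1.0, -0.002, 0.001]]
force: [0.3, 0.1, 0.0]
opening: 0.007
```

Run:
```python
from go import *
c=snap('wrist','w2.png'); pickle.dump(c,open('w2.pkl','wb'))
want(-76,0,70)
s=read_state()
p=np.load('p.npy')
a=cv2.imread('pics/w2.png')
def poly(Q,col):
    q=proj(c,box(p,np.array(Q)/1e3)).astype(int); cv2.polylines(a,[q],True,col,1)
poly([[118,-56,40],[118,56,40],[-118,56,40],[-118,-56,40]],(0,255,0))
poly([[-60,-14,47],[-60,14,47],[-86,14,47],[-86,-14,47]],(255,0,0))
poly([[-56,-30,56],[-56,30,56],[-48,30,56],[-48,-30,56]],(0,0,255))
print('tcp px',proj(c,np.array(s['position'])))
cv2.imwrite('pics/w2o.png',a)
c=snap('scene','s2.png');pickle.dump(c,open('s2.pkl','wb'))
print('tcp px',proj(c,np.array(s['position'])))
b=cv2.imread('pics/s2.png');cv2.imwrite('pics/s2c.png',cv2.resize(b[130:270,150:350],None,fx=4,fy=4,interpolation=cv2.INTER_CUBIC))
```

```text
t 3.15 target [0.44032176 0.18827392 0.07      ] shift [ 0.0008  0.0003 -0.0006] turn [0.04 0.03 0.1 ] F [ 0.1  0.3 -0.3] open 0.003967957626060254
now box mm [-75.4  -0.3  70.8]
tcp px [[272.40179199 260.62058397]]
tcp px [[241.31159663 193.66377944]]
```

View pics/w2o.png

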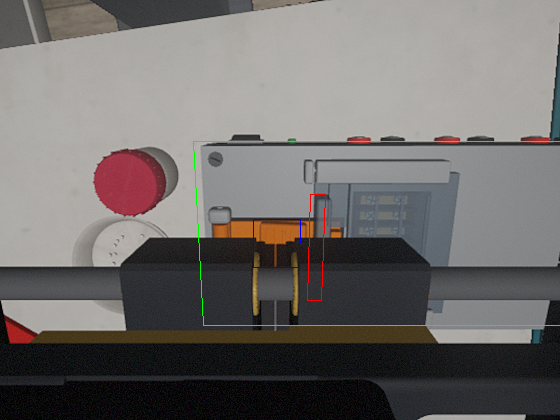

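View pics/s2c.png

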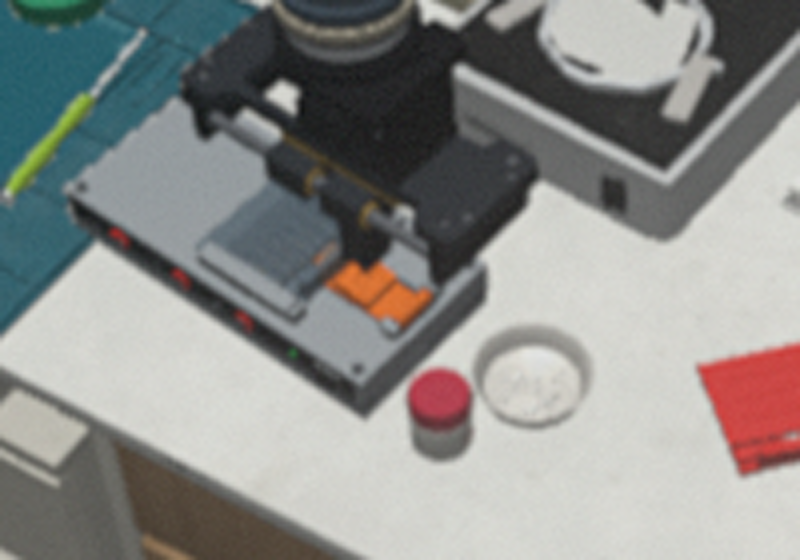

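View pics/w2.png

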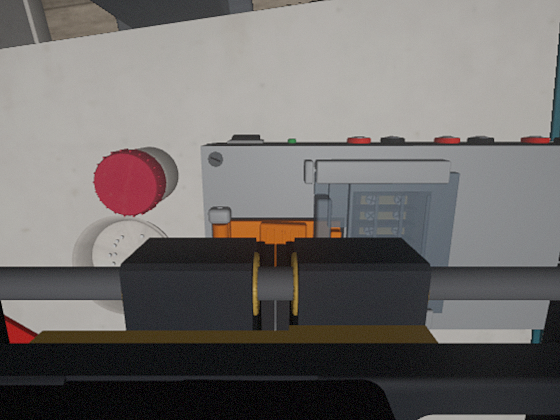

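The settled wrist view puts the box about 3 mm towards +x and 2 mm towards -y compared with my fit. I'll blend the estimates. Opening the jaws about 12 mm lets the rear finger hold the pad while the front finger pushes.

Run:
```python
from go import *
np.save('p.npy',[0.4514,0.2650,1.4365])
want(-81,0,50)
```

```text
t 3.2 target [0.44055467 0.18472934 0.05      ] shift [ 0.0208 -0.0003 -0.004 ] turn [0.03 0.04 0.11] F [ 0.1 -1.   0.9] open 0.002106765862779027
now box mm [-77.    0.3  70.8]
```

Request:
{"fn": "play_rows", "kwargs": {
  "rows": [
    [[0.0,0,-0.004,0,0,0,0.012],[0.01,0,-0.004,0,0,0,0.012],[0.02,0,-0.004,0,0,0,0.012],[0.022,0,-0.004,0,0,0,0.012],[0.024,0,-0.004,0,0,0,0.012],[0.026,0,-0.004,0,0,0,0.012],[0.027,0,-0.004,0,0,0,0.012],[0.027,0,-0.004,0,0,0,0.012]]
  ]
}}

```text
time_s: 4.0
position: [0.4394, 0.1838, 0.0431]
tcp_rot: [[-0.001, -0.991, 0.134], [-0.001, 0.134, 0.991], [-1.0, 0.001, -0.001]]
force: [-0.6, -3.9, 5.8]
opening: 0.139
```

Run:
```python
from go import *
want(-81,0,42)
```

```text
t 4.0 target [0.44055467 0.18472934 0.042     ] shift [ 0.0011 -0.001   0.0011] turn [ 0.02 -0.05 -0.04] F [-0.6 -3.9  5.8] open 0.13907170692900972
now box mm [-82.1   1.   43.1]
```

Run:
```python
from go import *
c=snap('wrist','w3.png')
c=snap('scene','s3.png')
a=cv2.imread('pics/w3.png')[120:330,150:450];b=cv2.imread('pics/s3.png')[150:250,170:300]
a=cv2.resize(a,(400,280));b=cv2.resize(b,(400,308),interpolation=cv2.INTER_CUBIC)
o=np.zeros((308,800,3),np.uint8);o[:280,:400]=a;o[:,400:]=b
cv2.imwrite('pics/c3.png',o)
```

```text
(no output)
```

View pics/c3.png

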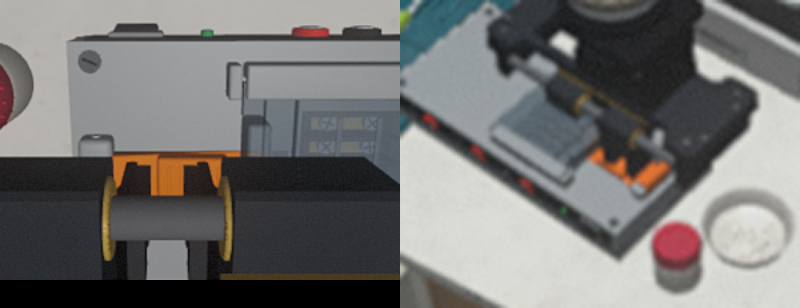

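View pics/w3.png

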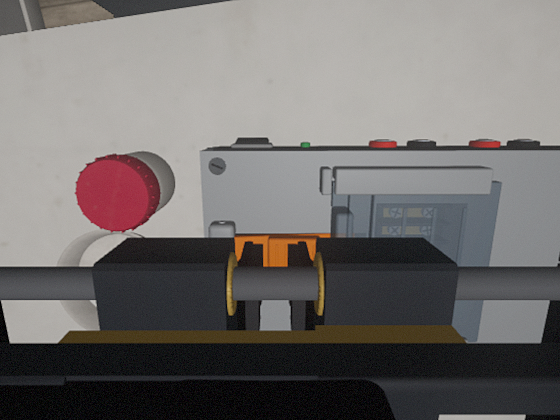

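Pad under both fingers; the bar (px 332,210) is still clear of the front finger (about px 308). Pressing to the stop.

Request:
{"fn": "play_rows", "kwargs": {
  "rows": [
    [[0.001,0,0,0,0,0,0.012],[0.002,0,0,0,0,0,0.012],[0.002,0,0,0,0,0,0.012]]
  ]
}}

```text
time_s: 4.4
position: [0.4394, 0.1837, 0.0419]
tcp_rot: [[-0.0, -0.991, 0.133], [-0.001, 0.133, 0.991], [-1.0, 0.0, -0.001]]
force: [-1.6, -6.9, 11.6]
opening: 0.136
```

Request:
{"fn": "play_rows", "kwargs": {
  "rows": [
    [[0.0,0,0.002,0,0,0,0.012],[0.0,0,0.004,0,0,0,0.012],[0.0,0,0.006,0,0,0,0.012],[0.0,0,0.008,0,0,0,0.012]]
  ]
}}

```text
time_s: 4.8
position: [0.4402, 0.1907, 0.042]
tcp_rot: [[-0.001, -0.991, 0.132], [-0.002, 0.132, 0.991], [-1.0, 0.001, -0.003]]
force: [-1.0, -10.8, 12.7]
opening: 0.138
```

Run:
```python
from go import *
c=snap('wrist','w4.png')
want(-73,0,42)
```

```text
t 4.85 target [0.44162581 0.19265731 0.042     ] shift [-0.     -0.0012  0.0018] turn [ 0.1  -0.14 -0.04] F [-1.  -8.9 12.9] open 0.13514882827550753
now box mm [-74.8   1.2  42. ]
```

View pics/w4.png

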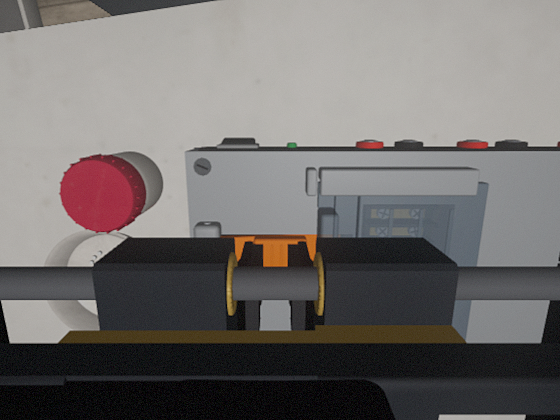

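Request:
{"fn": "play_rows", "kwargs": {
  "rows": [
    [[0.0,0,0.002,0,0,0,0.012],[0.0,0,0.004,0,0,0,0.012],[0.0,0,0.006,0,0,0,0.012],[0.0,0,0.008,0,0,0,0.012],[0.0,0,0.01,0,0,0,0.012]]
  ]
}}

```text
time_s: 5.35
position: [0.4414, 0.2005, 0.0419]
tcp_rot: [[-0.001, -0.991, 0.132], [-0.003, 0.132, 0.991], [-1.0, 0.001, -0.003]]
force: [-1.8, -10.0, 12.9]
opening: 0.139
```

Run:
```python
from go import *
c=snap('wrist','w5.png')
want(-63,0,42)
```

```text
t 5.4 target [0.44296474 0.20256727 0.042     ] shift [-0.0001 -0.0013  0.0019] turn [ 0.1  -0.15 -0.06] F [ -1.6 -10.1  12.2] open 0.13988981537049358
now box mm [-64.9   1.3  41.9]
```

View pics/w5.png

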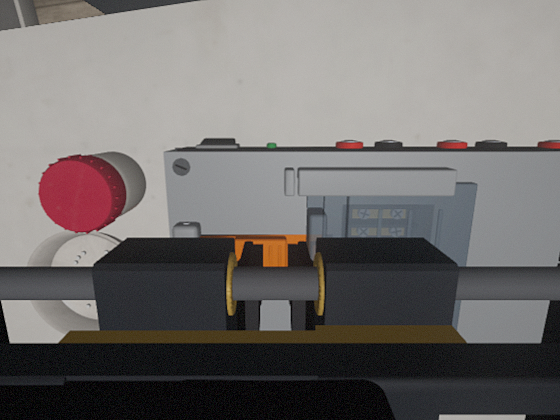

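The bar has moved: its gap to the lip start is now 22 px, against 12 before, so roughly 5 mm. Continuing past the 16 mm point with the tab held.

Request:
{"fn": "play_rows", "kwargs": {
  "rows": [
    [[0.0,0.0,0.002,0,0,0,0.012],[0.0,0.0,0.004,0,0,0,0.012],[0.0,0.0,0.006,0,0,0,0.012],[0.0,0.0,0.008,0,0,0,0.012],[0.0,0.0,0.01,0,0,0,0.012],[0.0,0.0,0.012,0,0,0,0.012],[0.0,0.0,0.0135,0,0,0,0.012]]
  ]
}}

```text
time_s: 6.1
position: [0.443, 0.2139, 0.0418]
tcp_rot: [[-0.002, -0.991, 0.132], [-0.003, 0.132, 0.991], [-1.0, 0.002, -0.003]]
force: [-0.5, -9.2, 10.9]
opening: 0.141
```

Run:
```python
from go import *
c=snap('wrist','w6.png')
want(-50,0,42)
```

```text
t 6.15 target [0.44470535 0.21545021 0.042     ] shift [-0.0002 -0.0015  0.0015] turn [ 0.1  -0.16 -0.09] F [-1.7 -8.2 12.7] open 0.14297579292036522
now box mm [-51.5   1.5  41.8]
```

View pics/w6.png

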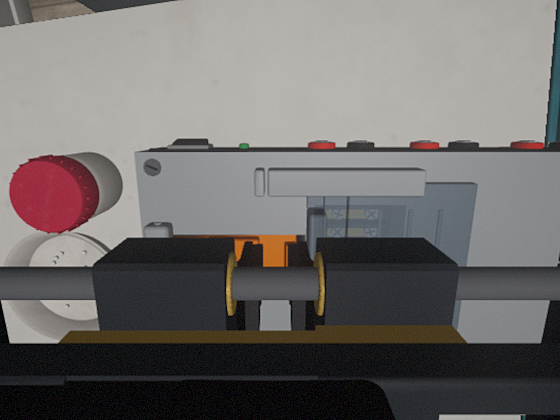

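Request:
{"fn": "play_rows", "kwargs": {
  "rows": [
    [[0.0,0.0,0.002,0,0,0,0.012],[-0.001,0.0,0.004,0,0,0,0.012],[-0.003,0.0,0.007,0,0,0,0.012],[-0.0035,0.0,0.01,0,0,0,0.012],[-0.0035,0.0,0.013,0,0,0,0.012],[-0.0035,0.0,0.016,0,0,0,0.012],[-0.0035,0.0,0.019,0,0,0,0.012],[-0.0035,0.0,0.022,0,0,0,0.012],[-0.0035,0.0,0.025,0,0,0,0.012]]
  ]
}}

```text
time_s: 7.05
position: [0.4474, 0.241, 0.0443]
tcp_rot: [[0.0, -0.991, 0.134], [0.0, 0.134, 0.991], [-1.0, -0.0, 0.001]]
force: [-0.5, -0.8, 0.1]
opening: 0.136
```

Run:
```python
from go import *
c=snap('wrist','w7.png')
want(7.5,0,45)
```

```text
t 7.1 target [0.4524042  0.27243247 0.045     ] shift [-0.0006 -0.0006  0.0313] turn [0.01 0.06 0.04] F [ 0.2 -0.1 -0.5] open 0.1395395070335585
now box mm [-23.8   0.6  44.4]
```

View pics/w7.png

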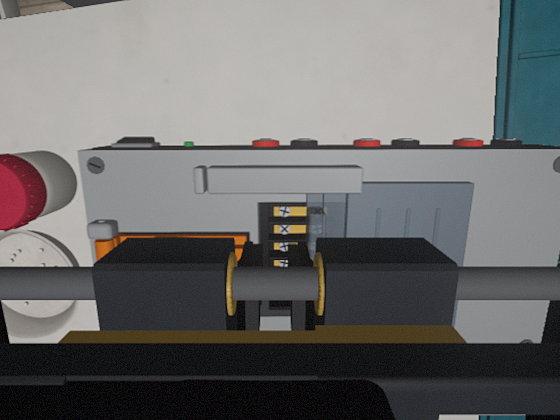

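Cover is straight, about 47 mm out, screws showing at (288,211). Tab is released. I'll push another 31 mm.

Request:
{"fn": "play_rows", "kwargs": {
  "rows": [
    [[0.0,0.0,0.003,0,0,0,0.012],[0.0,0.0,0.006,0,0,0,0.012],[0.0,0.0,0.009,0,0,0,0.012],[0.0,0.0,0.012,0,0,0,0.012],[0.0,0.0,0.015,0,0,0,0.012],[0.0,0.0,0.018,0,0,0,0.012],[0.0,0.0,0.021,0,0,0,0.012],[0.0,0.0,0.024,0,0,0,0.012],[0.0,0.0,0.027,0,0,0,0.012],[0.0,0.0,0.029,0,0,0,0.012],[0.0,0.0,0.031,0,0,0,0.012],[0.0,0.0,0.031,0,0,0,0.012]]
  ]
}}

```text
time_s: 8.3
position: [0.4516, 0.2714, 0.0445]
tcp_rot: [[0.0, -0.991, 0.134], [0.0, 0.134, 0.991], [-1.0, -0.0, 0.0]]
force: [-0.6, 0.1, 0.8]
opening: 0.136
```

Run:
```python
from go import *
c=snap('wrist','w8.png')
want(7.5,0,45)
```

```text
t 8.35 target [0.4524042  0.27243247 0.045     ] shift [-0.0005 -0.0007  0.0013] turn [-0.    0.02  0.02] F [0.2 1.  0.5] open 0.13632605642545317
now box mm [ 6.2  0.7 44.5]
```

View pics/w8.png

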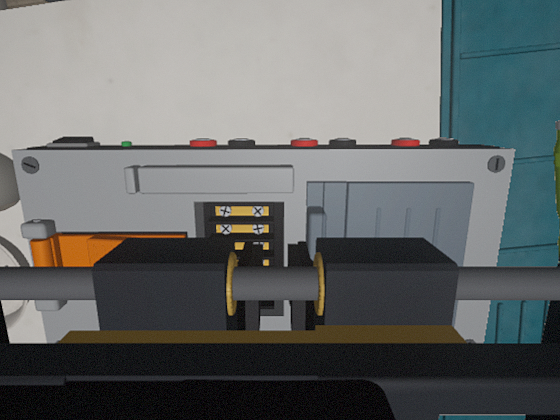

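The cover's trailing edge (px 306) is clear of the lip ends (px 293) and lies flat. I'll add 3 mm of margin, then back off and lift.

Request:
{"fn": "play_rows", "kwargs": {
  "rows": [
    [[0.0,0.0,0.002,0,0,0,0.012],[0.0,0.0,0.003,0,0,0,0.012],[0.0,0.0,0.003,0,0,0,0.012],[0.0,0.0,-0.002,0,0,0,0.012],[0.0,0.0,-0.008,0,0,0,0.012],[-0.01,0.0,-0.01,0,0,0,0.012],[-0.04,0.0,-0.01,0,0,0,0.012],[-0.08,0.0,-0.01,0,0,0,0.012],[-0.12,0.03,-0.01,0,0,0,0.012],[-0.15,0.06,-0.01,0,0,0,0.012],[-0.15,0.06,-0.01,0,0,0,0.012],[-0.15,0.06,-0.01,0,0,0,0.012]]
  ]
}}

```text
time_s: 9.55
position: [0.3909, 0.2693, 0.1957]
tcp_rot: [[0.003, -0.991, 0.133], [0.001, 0.133, 0.991], [-1.0, -0.003, 0.001]]
force: [-0.0, 1.0, -0.3]
opening: 0.135
```

Run:
```python
from go import *
p=np.load('p.npy')
for n in ('top','scene','wrist'):
    c=snap(n,n+'9.png')
    a=cv2.imread(f'pics/{n}9.png')
    if n=='top': a=cv2.resize(a[170:280,110:320],None,fx=3.8,fy=3.8,interpolation=cv2.INTER_CUBIC)
    if n=='scene': a=cv2.resize(a[130:270,130:330],None,fx=4,fy=4,interpolation=cv2.INTER_CUBIC)
    cv2.imwrite(f'pics/{n}9c.png',a)
want(7.5,0,45)
```

```text
t 9.7 target [0.4524042  0.27243247 0.045     ] shift [ 0.1486 -0.0602  0.0119] turn [-0.05 -0.03 -0.04] F [-1.1  0.3  0.1] open 0.13877285986229773
now box mm [ -4.2  60.1 193.7]
```

View pics/wrist9c.png

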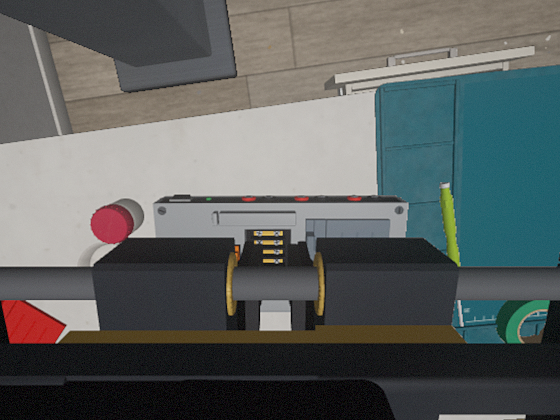

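View pics/scene9c.png

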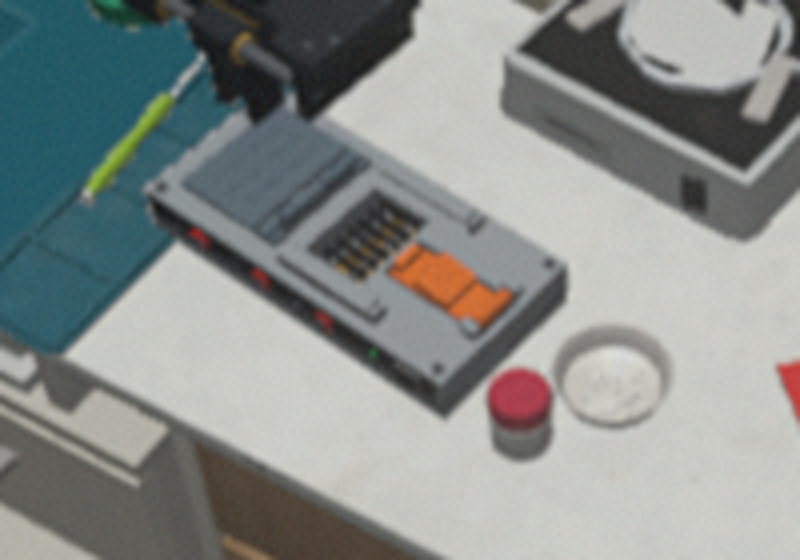

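View pics/top9c.png

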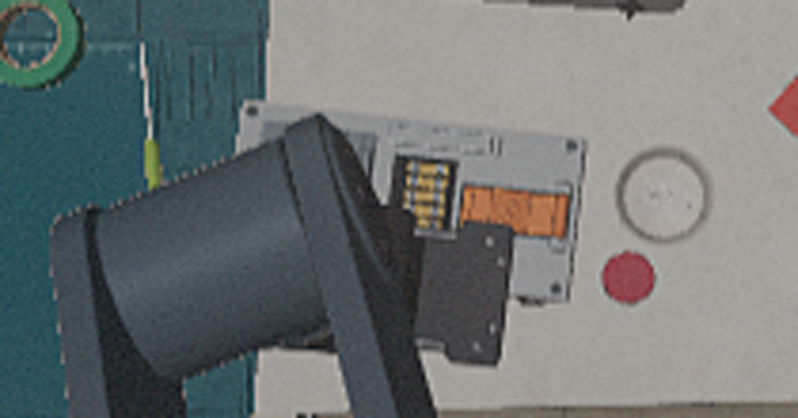

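In the scene view the bay is fully open. The cover lies flat and square on the bare deck, with its bar near crop (315,195), past the lips' ends. The jar, dish and screwdriver appear at the same pixels as at the start. Handing in.

```bash
python3 -c "
from rig import *
print(hand_in())"
```

```text
the job is handed in; nothing more can be done
None
```

The terminal bay is uncovered and the job is handed in; the last check, a set of pictures at about 9.7 s of the 32 s allowed, showed nothing wrong.

- **Method:** I pressed the orange tab to its stop with the fingers about 12 mm apart, using about 12 N. I held it in while the front finger pushed the bar past the 16 mm point, then pushed the cover on to about 80 mm in all. The fingers then backed off and lifted clear.
- **Cover:** it lies flat and square on the bare deck, with its trailing edge roughly 9 mm past the groove ends (estimated from the pictures). The terminals are fully exposed and the tab has sprung back.
- **Other objects:** the screwdriver, jar and dish appear at the same pixels as at the start. The arm partly hid the cover and the screwdriver in the last top view, so I relied on the scene view for those.
- **Disagreement between cameras:** their estimates of the box position differed by 2–4 mm. I used a blend of them, and watched the cover itself move in the wrist pictures to tell how far it had gone.

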